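# Pin the slide viewing cabinet and hold its sprung lid at the pointer

## Robot

A 6-joint arm with a two-finger parallel gripper is mounted at the origin on the work surface. World frame = base frame: x ahead of the robot, y to its left, z up, the work surface at z = 0. Lengths are in m, angles in rad, forces in N, time in s.
With the tool pointing down it reaches from about 0.3 to 0.875 m from the base axis. Payload 6.4 kg.
Tool frame: the origin (TCP) lies midway between the tips of the shut fingers; the grasp point (between the pads) lies 19 mm behind it; z points along the fingers, y is the line along which they close (so a half turn about z gives the same grasp; the last joint's range is limited). The gripper opens to 85 mm and grips with 20 to 120 N. Pads are 22 mm wide; open, the fingers measure 114 mm over their backs; the gripper's body (76 mm by 85 mm) begins 54 mm behind the grasp point. The pads swing forward as they close: fully open they stand 13 mm farther back than shut.
Start: joints at [-1.404, 0.181, 1.607, -0, 1.354, -0.206], TCP at [0.209, -0.536, 0.231] pointing down, gripper open.
Joint ranges: [-2.99, 2.99], [-0.89, 2.07], [0.3, 2.58], [-1.14, 4.28], [0, 2.63], [-3.12, 3.12]. Speed limits (rad/s): [2.57, 2.57, 3.01, 3.14, 3.14, 3.14].

## Interface

Orientations are given as a unit quaternion [w, x, y, z].
In Python, from bench import ctrl gives the robot as it stands. The module is installed in compiled form; this text tells all that it offers.
- The arm moves only by the tool move_arm, never from a script. Its argument "plan" is one flat list of numbers, 6 for each row, row after row: the shift along the world's x, y, z in units of 50 mm (1.0 is 50 mm), then the turn, a rotation vector about the world's x, y, z in rad. A call has 1 to 10 rows; each row is the pose to reach, as a shift and turn from the pose commanded when the call began; what a row does not reach only later rows make up. A row lasts 1/8 s, in which the tool goes at most 62.5 mm and 10.7 degrees, less where a joint would pass 70% of its speed; a pose out of reach is approached as far as the arm can. A call with a gripper value outside its range is refused whole. "grip" is the finger opening in mm, from 0 to 85.4, set as the call begins (left out, the last holds). The fingers move at their own pace and stop on an object; the grip force is fixed at half the most. Time passes only in rows, so rows that repeat a pose let the fingers close. It gives the time, the measured TCP pose, the force, the opening and the grip force at its end, in the units of the state.
- ctrl.get_obs(): the state, without advancing time (a new reading comes with each control period).
- ctrl.camera(name): name is "scene" or "top" or "wrist"; returns a dict with "pixels" (420x560x3 uint8, red, green, blue), "fx", "fy", "cx", "cy" (pixels), "origin" and "attitude" of the camera in the world. Camera axes: x right, y down, z forward; pixel columns grow to the right and rows downward; lengths in m; the calibration is good to about 2 mm. A picture is of the moment at which its call begins. There is no depth.
- ctrl.hand_in(): hands the job in; it is judged then, once.
The state is a dict: "time_s": time; "q": joint angles; "dq": joint speeds; "joint_efforts": joint torques, N m; "eef_pos": TCP position; "eef_rot": TCP orientation; "wrist_force": force on the tool from outside, world axes, zero at the start; "torque": the same for the moment, N m; "opening": opening from 0.0 (shut) to 1.0 (fully open); "grasp_force": force on a finger pad.
Only numpy, scipy, OpenCV 4.12 (cv2) and the standard library are available. Lean on these libraries where they do the work, as an engineer would, in place of code of your own. Each camera call takes 0.05 s, during which the arm holds its last target. There are 200 camera calls.

## Task

Take the red-headed pin out of its rest and push it down through the blue bench fork and the cabinet's lug until its flange sits flat on the fork, so the cabinet is anchored; only then lift the cabinet's sprung lid by its bar until the orange stripe on the lid's edge lines up with the orange pointer, and finish while still holding it steadily there so a classmate can photograph the slides. Once it is up do not let the lid snap shut, and leave the pointer and the other things on the bench where they are.

Things in the scene. Friction and masses are not known exactly. Their poses are not given: they have to be found in the camera images.
- pin_center (a point): centre of the upright pin, 80 mm long, 60 to 120 g, own z up: steel shank 10 mm diameter, 46 mm long, chamfered foot 40 mm below this point; steel flange 24 mm diameter, 6 mm thick, underside 6 mm above this point; red grip 20 mm diameter from 12 to 40 mm above it. At the start it stands in the pin rest
- pin_rest: grey block 60 x 60 x 36 mm fixed to the bench with one upright 12 mm hole, 30 mm deep, in the middle of its top, in which the pin stands loosely (flange 16 mm clear of the block's top); origin under its centre. It may stand at the left or the right of the bench
- fork_hole (a point): centre of the 13 mm hole's mouth (2 mm chamfer) in the top face (44 x 44 mm, nothing above it) of the blue fork, 72 mm above the bench. It runs straight down through fork and lug, with room for the whole shank; pin seated: flange flat on this face. 55 mm from the cabinet's right side wall (110 mm high), 20 mm nearer the front than its middle. Axes as lid_hinge
- lid_hinge (a point): point on the lid's hinge axis, middle of the cabinet's rear top edge, 110 mm above the bench. Axes of the fixed cabinet: -x from the hinge to its front (robot's side), y along the hinge, z up. Cabinet 200 mm deep (x), 240 mm wide (y), 110 mm high
- lid_bar (a point): middle of the lid's steel bar handle, 14 mm diameter, parallel to the hinge, on two 10 mm arms 50 mm either side. Lid shut: 245 mm in front of the hinge axis (cabinet -x), 34 mm above it; 45 mm in front of the lid's edge, 22 mm above the lid's top, free all round between the arms: pinch it across from above. It turns with the lid (radius 247 mm); own x, z tilt with the lid
- lid (a joint): lid angle in rad: 0 shut, grows as the front goes up, stop at 1.2. A spring hinge closes it: the force needed at the bar along its arc grows from about 5 N when shut to about 9 N at 0.75 rad (about 14 N if pulled straight up there), and it snaps shut if let go
- pointer_tip (a point): tip of the orange pointer arm beside the lid's left edge (cabinet +y, 138 mm from the middle). The arm turns about the same hinge axis and this point is 165 mm from that axis; own x axis runs along the arm to the hinge. Do not move it
- pointer (a joint): set angle of the orange pointer in rad, measured like the lid's (0.45 to 0.75): the lid is at the mark when its angle equals this one and the orange stripe on its left edge lies along the pointer
- jar: clear glass specimen jar with white cap, 52 mm diameter, 60 mm tall; origin under its centre; leave alone
- dropper: small amber bottle with black cap, 34 mm diameter, 75 mm tall; origin under its centre; leave alone
- slide_box: blue slide box 85 x 75 x 32 mm; origin under its centre; leave alone
- dish: shallow glass dish 90 mm across, 16 mm tall; origin under its centre; leave alone
- eyepiece: brass eyepiece standing on the bench, 34 mm diameter, 56 mm tall; origin under its centre; leave alone
- beaker: glass beaker 66 mm across, 80 mm tall; origin under its centre; leave alone
- lens_brush: lens brush 140 mm long lying on the bench; leave alone
There are look-alikes about, which are no part of the job. Leave any green, pink or turquoise look-alike of the part that bears pin_center alone.

How it is judged:
On the way, in this order (a step that is already met when the one before it is completed fails the run):
1. the pin is pushed home through fork and lug, its flange flat on the fork (z of pin_center in the frame of fork_hole between -0.012 and -0.003 m and horizontal distance between pin_center and fork_hole below 0.004 m and angle between pin_center's own z axis and vertical below 0.08 rad), for 0.3 s.
2. the lid is raised to the pointer (angle between the x axis of lid_bar and the x axis of pointer_tip, either way round below 0.08 rad and value of joint lid above 0.3 rad), for 0.3 s.
At the end, for the whole second after the job is handed in: The pin is upright in the fork with its flange within 3 mm of the fork's top face, and the gripper's fingers hold the lid still, within 0.08 rad (4.6 degrees) of the orange pointer (all of step 1 and all of step 2 and contact force between the fingers and lid above 1.5 N and velocity of joint lid between -0.1 and 0.1 rad/s); the arm keeps its last pose, push and grip.
It fails at once if the lid is lifted while the pin is not home (value of joint lid above 0.1 rad and not (z of pin_center in the frame of fork_hole between -0.012 and -0.003 m and horizontal distance between pin_center and fork_hole below 0.004 m and angle between pin_center's own z axis and vertical below 0.08 rad)).
It fails at once if the lid snaps shut (velocity of joint lid below -3 rad/s).
It fails at once if the orange pointer is moved (distance of pointer_tip from where it was at the start of the episode above 0.01 m).
It fails at once if one of the other things is moved by more than 30 mm (distance of any of jar, dropper, slide_box, dish, eyepiece, beaker, lens_brush from where it was at the start of the episode above 0.03 m).
It also fails if it takes over 69 s, if anything falls off the work surface, if the arm or the gripper's body presses on something with over 40 N, if the wrist force passes 120 N, or if a joint passes its speed limit or range.

## Working session

There is one attempt and no reset: what is moved stays moved. The work goes in short steps, Python scripts to look and compute and a tool call to move; the robot and the scene stay as the last step left them, time stands still between calls to the robot, and variables do not carry over. Pictures are saved under pics/ and viewed, at most 10 in all, crops included, and the job is handed in when it is done.

Besides the shell and the picture viewer there is one more tool, called after "Call:" as a command line: name --argument value ..., lists and objects as JSON in quotes. move_arm: Moves the arm, as the interface text tells. Its arguments: {"type":"object","properties":{"plan":{"type":"array"},"grip":{"type":"number"}},"required":["plan"]}

```bash
mkdir -p pics
cat > h.py <<'E'
import numpy as np, cv2
from bench import ctrl
from scipy.spatial.transform import Rotation as R
def cam(n,save=None):
    c=ctrl.camera(n)
    if save: cv2.imwrite('pics/'+save,c['pixels'][:,:,::-1])
    return c
def rot(c):
    a=np.array(c['attitude'],float)
    return a if a.shape==(3,3) else R.from_quat(a,scalar_first=True).as_matrix()
def ray(c,u,v):
    d=rot(c)@np.array([(u-c['cx'])/c['fx'],(v-c['cy'])/c['fy'],1]); return np.array(c['origin']),d/np.linalg.norm(d)
def plane(c,u,v,z):
    o,d=ray(c,u,v); return o+d*(z-o[2])/d[2]
def tri(rs):
    A=0;b=0
    for o,d in rs:
        P=np.eye(3)-np.outer(d,d); A=A+P; b=b+P@o
    return np.linalg.solve(A,b)
def proj(c,p):
    q=rot(c).T@(np.array(p)-np.array(c['origin'])); return c['cx']+c['fx']*q[0]/q[2], c['cy']+c['fy']*q[1]/q[2]
E
python3 - <<'E'
from h import *
a=cam('scene','s0.png');b=cam('top','t0.png')
for c in(a,b):print(c['fx'],c['cx'],c['cy'],c['origin'],c['attitude'])
o=ctrl.get_obs();print(o)
E
```

```text
474.49980769075205 281.21652100294426 199.95940477788525 [1.15739565 0.83426825 0.93569392] [-0.13507432  0.26074728  0.85886393 -0.4196648 ]
445.1947917094347 285.33392006357684 209.7326019533776 [ 0.48517473 -0.04414803  1.45994631] [-0.01387996  0.71003198 -0.70377821  0.01892523]
{'time_s': 0.1, 'q': array([-1.40432196e+00,  1.81477584e-01,  1.60790937e+00, -2.82203024e-05,
        1.35383816e+00, -2.06290467e-01]), 'dq': array([-0.00066306, -0.00186424, -0.00184413, -0.00032852, -0.00057674,
        0.00021883]), 'joint_efforts': array([ 7.37656374e-04, -4.45877230e+01, -3.52239311e+01, -1.96817537e-04,
        4.13246293e-03,  3.11053498e-05]), 'eef_pos': array([ 0.20933672, -0.53499079,  0.23046751]), 'eef_rot': array([-8.16344340e-04,  9.82680128e-01,  1.85308120e-01,  2.47436094e-06]), 'wrist_force': array([-0.06640209,  0.03138667, -0.39505892]), 'torque': array([-0.01898675, -0.02706996, -0.01350666]), 'grasp_force': 0.0, 'opening': 0.9976929774141781}
```

View pics/s0.png

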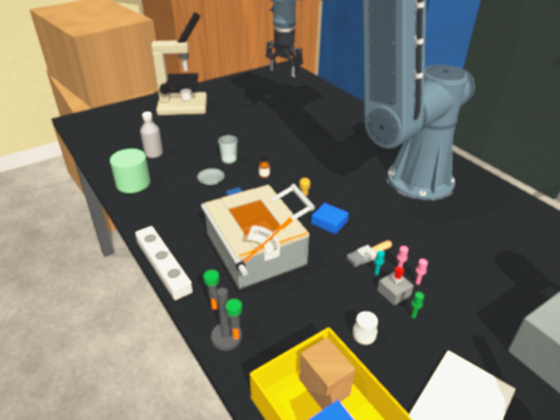

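View pics/t0.png

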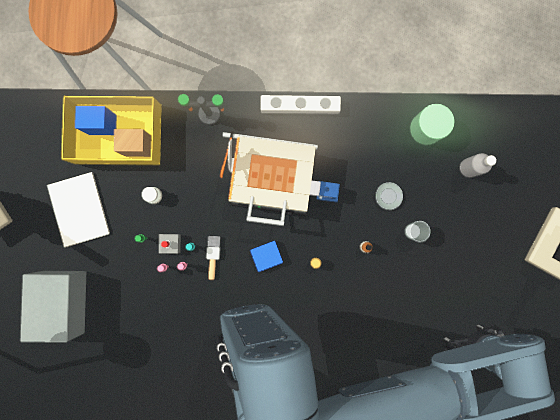

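The scene view shows the red pin at (398,272) in its rest, with turquoise, pink and green look-alikes around it. The cabinet is at (255,235) with the pointer to its left. In the top view the pin is at (165,244), the fork at (328,191), the bar at (265,220) and the pointer at (223,155).

Run:
```python
from h import *
a=cam('scene');b=cam('top')
def blobs(c,f,win):
    x0,y0,x1,y1=win
    h=cv2.cvtColor(c['pixels'],cv2.COLOR_RGB2HSV).astype(int)
    m=f(h[...,0],h[...,1],h[...,2]).astype(np.uint8); w=np.zeros_like(m); w[y0:y1,x0:x1]=m[y0:y1,x0:x1]
    n,l,s,ce=cv2.connectedComponentsWithStats(w)
    return [(s[i].tolist(),ce[i].round(1).tolist()) for i in range(1,n) if s[i,4]>8],w
red=lambda H,S,V:((H<6)|(H>174))&(S>170)&(V>90)
blue=lambda H,S,V:(H>100)&(H<125)&(S>120)&(V>60)
ra,_=blobs(a,red,(380,255,420,300));rb,_=blobs(b,red,(150,230,185,260));print(ra,rb)
print('pin red centroid',tri([ray(a,*ra[0][1]),ray(b,*rb[0][1])]), plane(b,*rb[0][1],.08))
fb,w=blobs(b,blue,(305,170,350,210));print(fb)
fa,_=blobs(a,blue,(215,180,260,210));print(fa)
for c,n,(x0,y0,x1,y1) in((b,'tc.png',(205,115,355,230)),(a,'sc.png',(190,170,330,290))):
    p=c['pixels'][y0:y1,x0:x1,::-1]; cv2.imwrite('pics/'+n,cv2.resize(p,None,fx=5,fy=5,interpolation=cv2.INTER_CUBIC))
```

```text
[([395, 266, 10, 12, 85], [398.7, 271.4])] [([162, 242, 7, 5, 29], [164.7, 243.9])]
pin red centroid [0.44006675 0.31934353 0.07392401] [0.44038673 0.31762853 0.08      ]
[([320, 181, 20, 21, 322], [329.4, 190.9]), ([316, 196, 4, 4, 10], [317.3, 197.8])]
[([226, 187, 16, 8, 74], [233.3, 190.3])]
```

View pics/tc.png

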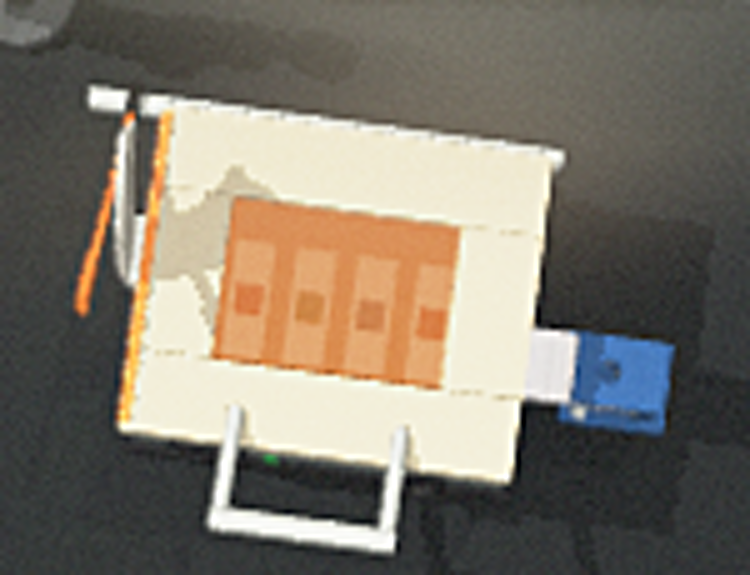

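View pics/sc.png

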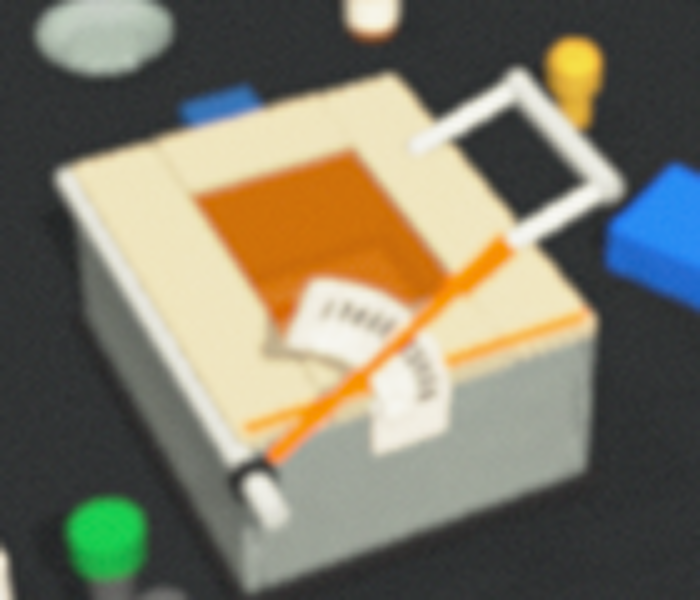

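The top crop shows the fork hole at crop (610,372), the bar running from (213,522) to (393,543), and the pointer from (130,115) to its tip at (82,310). The scene crop shows the pointer tip at (510,243), the bar corners at (517,75) and (612,187), and the fork top at (225,102).

Run:
```python
from h import *
a=cam('scene');b=cam('top')
T=lambda u,v:ray(b,205+(u-2)/5,115+(v-2)/5)
S=lambda u,v:ray(a,190+(u-2)/5,170+(v-2)/5)
P=lambda u,v,z:plane(b,205+(u-2)/5,115+(v-2)/5,z)
tip=tri([T(82,310),S(508,245)]);print('tip',tip)
bl=tri([T(217,520),S(612,188)]);br=tri([T(392,543),S(518,77)]);print('bar',bl,br,(bl+br)/2)
h1=P(150,103,.11);h2=P(560,155,.11);print('hinge',h1,h2,(h1+h2)/2)
l1=P(120,430,.12);l2=P(513,482,.12);print('lidfront',l1,l2)
print('yaws',[np.degrees(np.arctan2(-(q-p)[0],-(q-p)[1])) for p,q in((bl,br),(h1,h2),(l1,l2))])
bm=(bl+br)/2
for yaw in (np.arctan2(-(h2-h1)[0],-(h2-h1)[1]),):
  ex=np.array([np.cos(-yaw),np.sin(-yaw),0]);
  ey=-(h2-h1);ey[2]=0;ey/=np.linalg.norm(ey);ey=-(h2-h1)/np.linalg.norm(h2-h1);ey[2]=0;ex=np.array([ey[1],-ey[0],0])
  print(ex,ey)
  hinge=bm+ex*.245-[0,0,.034];print('hinge from bar',hinge)
  for d in (tip,P(82,310,.11+.165*np.sin(.6))): 
    r=d-hinge;print('tip rel',r@ex,r@ey,r[2],'ang',np.arctan2(r[2],-r@ex))
  print('fork pred',hinge-ex*.12-ey*.175, 'fork meas',P(610,372,.072), 'bar pred',P(303,532,.144))
```

```text
tip [0.63699323 0.12938711 0.20308086]
bar [0.51860808 0.0576995  0.13874587] [ 0.50630106 -0.04663999  0.14451638] [0.51245457 0.00552976 0.14163113]
hinge [0.77456604 0.10354906 0.11      ] [ 0.74505605 -0.14740589  0.11      ] [ 0.75981105 -0.02192841  0.11      ]
lidfront [0.57343787 0.11774401 0.12      ] [ 0.54420331 -0.1193737   0.12      ]
yaws [np.float64(6.727053077640485), np.float64(6.706655391277466), np.float64(7.028605354452587)]
[ 0.99315709 -0.1167861   0.        ] [0.1167861  0.99315709 0.        ]
hinge from bar [ 0.75577806 -0.02308284  0.10763113]
tip rel -0.13577836926167106 0.13755419476024236 0.09544972961782752 ang 0.6127244057764369
tip rel -0.13697545875377745 0.13823033287822598 0.0955348813959794 ang 0.6090191230554478
fork pred [ 0.61616164 -0.182871    0.10763113] fork meas [ 0.61578697 -0.18236951  0.072     ] bar pred [0.51245488 0.00592483 0.144     ]
```

Call:
move_arm --plan '[0.45, 1.1, 0.1, 0, 0, 0.11, 0.9, 2.2, 0.2, 0, 0, 0.22, 1.35, 3.3, 0.4, 0, 0, 0.33, 1.8, 4.4, 0.4, 0, 0, 0.44, 2.25, 5.5, 0.4, 0, 0, 0.55, 2.7, 6.6, 0.4, 0, 0, 0.66, 3.15, 7.7, 0.4, 0, 0, 0.77, 3.6, 8.8, 0.4, 0, 0, 0.88, 4.05, 9.9, 0.4, 0, 0, 0.98, 4.5, 11.0, 0.4, 0, 0, 1.08]' --grip 85

```text
time_s: 1.55
eef_pos: [0.435, 0.0164, 0.2517]
eef_rot: [0.001, 0.746, 0.665, 0.0]
wrist_force: [1.1, -0.6, -0.0]
opening: 0.992
grasp_force: 0.0
```

Call:
move_arm --plan '[0, 1.1, 0, 0, 0, 0, 0, 2.2, 0, 0, 0, 0, 0.1, 3.3, 0, 0, 0, 0, 0.1, 4.4, 0, 0, 0, 0, 0.1, 5.5, 0, 0, 0, 0, 0.1, 6.06, 0, 0, 0, 0, 0.1, 6.06, 0, 0, 0, 0, 0.1, 6.06, 0, 0, 0, 0]' --grip 45

```text
time_s: 2.55
eef_pos: [0.4393, 0.3169, 0.2511]
eef_rot: [0.0, 0.748, 0.664, -0.0]
wrist_force: [0.0, -0.7, -0.5]
opening: 0.526
grasp_force: 0.0
```

Run:
```python
from h import *
c=cam('wrist','w0.png');print(c['fx'],c['origin'],rot(c).round(3).tolist(),ctrl.get_obs()['eef_pos'])
print(proj(c,[.440,.319,.075]))
h=cv2.cvtColor(c['pixels'],cv2.COLOR_RGB2HSV).astype(int)
m=(((h[...,0]<6)|(h[...,0]>174))&(h[...,1]>170)&(h[...,2]>90)).astype(np.uint8)
n,l,s,ce=cv2.connectedComponentsWithStats(m);print([(s[i].tolist(),ce[i]) for i in range(1,n) if s[i,4]>50])
```

```text
295.0397292831593 [0.44720467 0.39051309 0.39376143] [[0.993, -0.114, -0.035], [-0.119, -0.95, -0.29], [0.0, 0.292, -0.957]] [0.43948235 0.3165634  0.25116604]
(np.float64(276.0788244720943), np.float64(184.3495182742942))
[([270, 176, 15, 19, 225], array([277.06222222, 185.13777778]))]
```

View pics/w0.png

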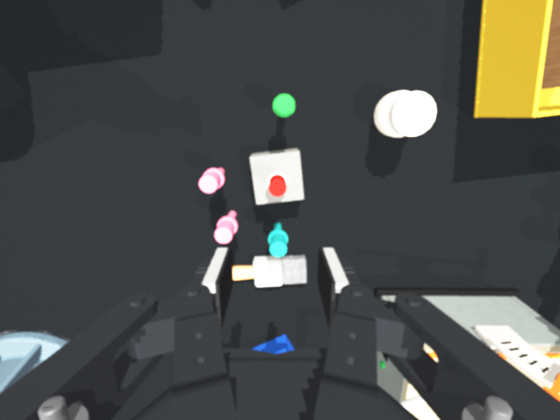

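The wrist view shows the red pin at (277,185), within 1 px of the prediction. The rest is around it and the look-alikes are clear of the finger path.

Call:
move_arm --plan '[0.03, 0.04, -0.8, 0, 0, 0, 0.03, 0.04, -1.6, 0, 0, 0, 0.03, 0.04, -2.4, 0, 0, 0, 0.03, 0.04, -3.0, 0, 0, 0, 0.03, 0.04, -3.4, 0, 0, 0, 0.03, 0.04, -3.74, 0, 0, 0, 0.03, 0.04, -3.74, 0, 0, 0, 0.03, 0.04, -3.74, 0, 0, 0]'

```text
time_s: 3.6
eef_pos: [0.4417, 0.3195, 0.0652]
eef_rot: [0.0, 0.748, 0.664, 0.001]
wrist_force: [-0.8, 0.1, 0.4]
opening: 0.532
grasp_force: 0.0
```

Call:
move_arm --plan '[0, 0, 0, 0, 0, 0, 0, 0, 0, 0, 0, 0, 0, 0, 0, 0, 0, 0, 0, 0, 0, 0, 0, 0, 0, 0, 0, 0, 0, 0, 0, 0, 0, 0, 0, 0]' --grip 0

```text
time_s: 4.35
eef_pos: [0.4417, 0.32, 0.0654]
eef_rot: [0.0, 0.748, 0.664, 0.001]
wrist_force: [-0.1, 0.8, 6.6]
opening: 0.21
grasp_force: 58.5
```

Call:
move_arm --plan '[0, 0, 0.2, 0, 0, 0, 0, 0, 0.5, 0, 0, 0, 0, 0, 0.9, 0, 0, 0, 0, 0, 1.8, 0, 0, 0, 0, 0, 2.7, 0, 0, 0, 0, 0, 3.6, 0, 0, 0, 0, 0, 4.4, 0, 0, 0, 0, 0, 4.4, 0, 0, 0]'

```text
time_s: 5.35
eef_pos: [0.4424, 0.3203, 0.2893]
eef_rot: [0.001, 0.747, 0.664, 0.004]
wrist_force: [-0.0, 0.3, -0.7]
opening: 0.213
grasp_force: 59.0
```

Run:
```python
from h import *
c=cam('wrist','w1.png');o=ctrl.get_obs();print(o['eef_pos'],o['eef_rot'],o['wrist_force'])
p=np.array(o['eef_pos']);Rt=R.from_quat(o['eef_rot'],scalar_first=True).as_matrix()
for k in(-.019,.0,.04,.06):print(k,proj(c,p+Rt@[0,0,k]))
cv2.imwrite('pics/w1c.png',cv2.resize(c['pixels'][200:420,180:380,::-1],None,fx=2.7,fy=2.7,interpolation=cv2.INTER_CUBIC))
```

```text
[0.44129772 0.31975816 0.28651196] [5.12315396e-04 7.47509099e-01 6.64249372e-01 1.62977225e-03] [-0.3960167  -0.40775828 -1.38320573]
-0.019 (np.float64(274.8005325980668), np.float64(277.6798283536663))
0.0 (np.float64(274.66633676511543), np.float64(259.54766216652337))
0.04 (np.float64(274.4639209372679), np.float64(232.19780078320088))
0.06 (np.float64(274.3893359293251), np.float64(222.12008279937268))
```

View pics/w1c.png

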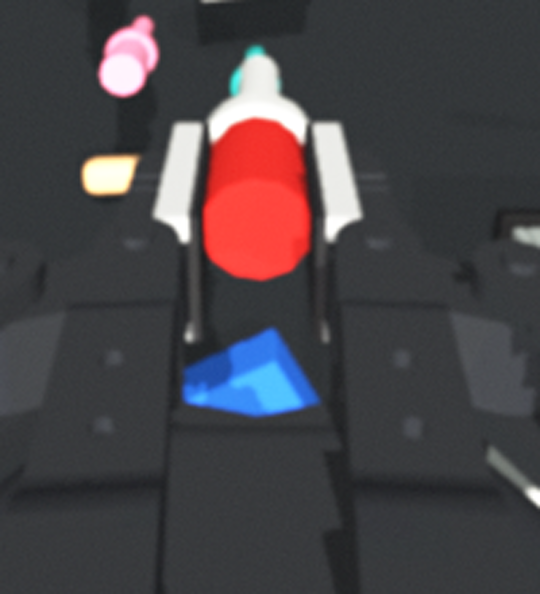

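The crop shows the pin held upright. Its red top is at about (275,288) and its foot at about (275,222) in full-picture pixels, and the shank is straight. I'll work out its offset in the hand from that.

Run:
```python
from h import *
c=cam('wrist');o=ctrl.get_obs();p=np.array(o['eef_pos']);print(p,o['eef_rot'])
im=c['pixels'].astype(int)
for v in range(208,310,1):print(v,im[v,275].tolist(),end=' ')
h=cv2.cvtColor(c['pixels'],cv2.COLOR_RGB2HSV).astype(int)
red=((h[...,0]<6)|(h[...,0]>174))&(h[...,1]>150)&(h[...,2]>90); red[:200]=0
print()
for v in range(240,306,3):
  u=np.where(red[v])[0]; print(v,u.min() if len(u) else 0,u.max() if len(u) else 0,end='; ')
print()
for z0 in(-.0194,):
  q=p+[0,0,z0]
  for n,dx,dy,dz in(('foot near',0,-.005,-.04),('foot far',0,.005,-.04),('top near',0,-.01,.04),('top far',0,.01,.04),('topR',.01,0,.04),('flange far bottom',0,.012,.006),('flange far top',0,.012,.012),('red far base',0,.01,.012)):
    print(n,np.round(proj(c,q+[dx,dy,dz]),1),end=' ')
```

```text
[0.4405223  0.31939639 0.28461975] [3.21657114e-06 7.47527374e-01 6.64230995e-01 9.85312875e-05]
208 [37, 40, 42] 209 [40, 41, 43] 210 [41, 44, 45] 211 [40, 42, 44] 212 [40, 42, 44] 213 [45, 48, 50] 214 [48, 52, 54] 215 [52, 66, 69] 216 [53, 109, 104] 217 [57, 169, 161] 218 [60, 207, 196] 219 [98, 224, 214] 220 [183, 235, 231] 221 [238, 244, 240] 222 [242, 243, 239] 223 [242, 242, 238] 224 [241, 241, 237] 225 [241, 242, 238] 226 [241, 241, 238] 227 [241, 242, 238] 228 [242, 242, 238] 229 [241, 241, 238] 230 [242, 243, 239] 231 [241, 242, 238] 232 [241, 242, 238] 233 [242, 242, 239] 234 [243, 243, 240] 235 [243, 244, 241] 236 [245, 245, 242] 237 [249, 249, 247] 238 [254, 254, 253] 239 [255, 255, 255] 240 [255, 255, 255] 241 [255, 255, 255] 242 [254, 255, 254] 243 [251, 189, 180] 244 [246, 77, 71] 245 [245, 48, 41] 246 [245, 51, 44] 247 [245, 52, 45] 248 [245, 52, 45] 249 [246, 52, 46] 250 [245, 51, 43] 251 [245, 50, 44] 252 [246, 52, 46] 253 [246, 50, 44] 254 [246, 51, 43] 255 [246, 52, 46] 256 [247, 52, 45] 257 [246, 50, 45] 258 [246, 52, 44] 259 [246, 51, 45] 260 [246, 52, 45] 261 [
[... 649 characters left out ...]
55, 75, 68] 298 [255, 77, 68] 299 [255, 76, 69] 300 [255, 76, 69] 301 [255, 75, 67] 302 [255, 66, 63] 303 [196, 60, 59] 304 [80, 57, 59] 305 [49, 54, 57] 306 [54, 57, 60] 307 [53, 57, 58] 308 [53, 57, 58] 309 [53, 56, 59] 
240 0 0; 243 0 0; 246 267 283; 249 264 287; 252 261 289; 255 258 292; 258 258 292; 261 257 292; 264 257 292; 267 256 293; 270 256 293; 273 256 294; 276 255 294; 279 255 295; 282 255 295; 285 255 295; 288 255 294; 291 255 294; 294 256 292; 297 259 290; 300 264 287; 303 273 278; 
foot near [275.6 228.8] foot far [274.  216.1] top near [277.8 298.1] top far [272.9 261.2] topR [296.3 277.8] flange far bottom [272.6 230.4] flange far top [272.6 234.3] red far base [273.  237.7]
```

Call:
move_arm --plan '[0.2, -0.8, 0, 0, 0, 0, 0.5, -1.9, 0, 0, 0, 0, 0.9, -3.0, 0, 0, 0, 0, 1.3, -4.1, 0, 0, 0, 0, 1.7, -5.2, 0, 0, 0, 0, 2.1, -6.3, 0, 0, 0, 0, 2.5, -7.4, 0, 0, 0, 0, 2.9, -8.5, 0, 0, 0, 0, 3.3, -9.5, 0, 0, 0, 0, 3.51, -9.99, 0, 0, 0, 0]'

```text
time_s: 6.7
eef_pos: [0.6157, -0.1825, 0.2815]
eef_rot: [-0.002, 0.748, 0.663, -0.001]
wrist_force: [0.0, 0.4, -0.2]
opening: 0.205
grasp_force: 59.0
```

Call:
move_arm --plan '[0, 0, -0.6, 0, 0, 0, 0, 0, -1.2, 0, 0, 0, 0, 0, -1.6, 0, 0, 0, 0, 0, -1.6, 0, 0, 0, 0, 0, -1.6, 0, 0, 0]'

```text
time_s: 7.32
eef_pos: [0.6169, -0.1801, 0.2052]
eef_rot: [0.001, 0.748, 0.664, 0.0]
wrist_force: [0.4, -0.4, -1.0]
opening: 0.211
grasp_force: 59.0
```

Run:
```python
from h import *
ctrl.camera('wrist');c=cam('wrist');o=ctrl.get_obs();p=np.array(o['eef_pos']);print(p,o['eef_rot'],o['wrist_force'])
print('hole pred',proj(c,[.616,-.1825,.072]))
cv2.imwrite('pics/w2c.png',cv2.resize(c['pixels'][130:320,180:380,::-1],None,fx=3,fy=3,interpolation=cv2.INTER_CUBIC))
```

```text
[ 0.61728243 -0.18029884  0.20600566] [1.25768759e-03 7.47502286e-01 6.64257857e-01 5.00373535e-04] [-0.22042187  0.3732956   0.07628403]
hole pred (np.float64(274.51336924550077), np.float64(198.54541472525878))
```

View pics/w2c.png

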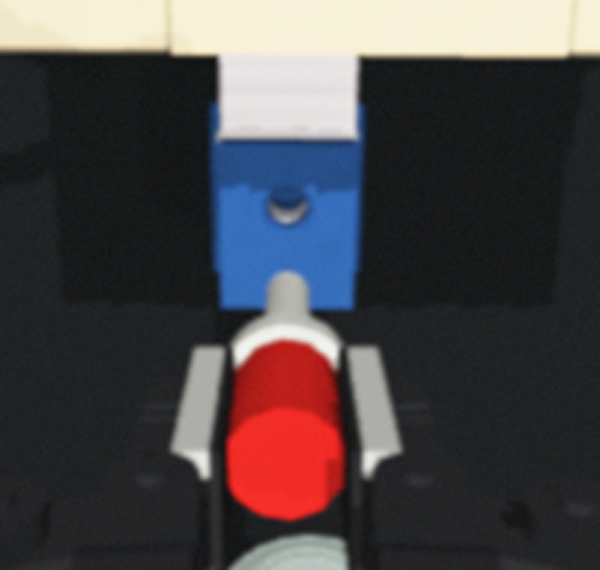

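The hole is at about (275.7,198.7), matching the prediction, and the pin's axis is in the same column (275.5). They line up in both axes, so I'll go down.

Call:
move_arm --plan '[0, 0, -0.5, 0, 0, 0, 0, 0, -1.0, 0, 0, 0, 0, 0, -1.2, 0, 0, 0, 0, 0, -1.3, 0, 0, 0, 0, 0, -1.4, 0, 0, 0, 0, 0, -1.5, 0, 0, 0, 0, 0, -1.6, 0, 0, 0, 0, 0, -1.6, 0, 0, 0]'

```text
time_s: 8.43
eef_pos: [0.6165, -0.1802, 0.124]
eef_rot: [0.0, 0.748, 0.664, -0.0]
wrist_force: [-0.0, -1.7, -1.1]
opening: 0.207
grasp_force: 59.0
```

Call:
move_arm --plan '[0, 0, -0.15, 0, 0, 0, 0, 0, -0.3, 0, 0, 0, 0, 0, -0.45, 0, 0, 0, 0, 0, -0.6, 0, 0, 0, 0, 0, -0.68, 0, 0, 0, 0, 0, -0.74, 0, 0, 0, 0, 0, -0.74, 0, 0, 0]'

```text
time_s: 9.3
eef_pos: [0.6167, -0.1803, 0.0871]
eef_rot: [0.0, 0.748, 0.664, 0.0]
wrist_force: [4.5, -4.1, -3.6]
opening: 0.209
grasp_force: 58.9
```

Call:
move_arm --plan '[0, 0, -0.03, 0, 0, 0, 0, 0, -0.06, 0, 0, 0, 0, 0, -0.08, 0, 0, 0, 0, 0, -0.08, 0, 0, 0]'

```text
time_s: 9.8
eef_pos: [0.6169, -0.1805, 0.0855]
eef_rot: [0.001, 0.748, 0.664, -0.0]
wrist_force: [-3.4, -1.4, 11.0]
opening: 0.213
grasp_force: 60.5
```

Call:
move_arm --plan '[0, 0, 0, 0, 0, 0, 0, 0, 0, 0, 0, 0, 0, 0, 0.1, 0, 0, 0, 0, 0, 0.4, 0, 0, 0, 0, 0, 1, 0, 0, 0, 0, 0, 1.8, 0, 0, 0, 0, 0, 2.6, 0, 0, 0, 0, 0, 2.6, 0, 0, 0, 0, 0, 2.6, 0, 0, 0]' --grip 45

```text
time_s: 10.92
eef_pos: [0.6163, -0.1799, 0.2136]
eef_rot: [0.0, 0.748, 0.664, 0.0]
wrist_force: [0.3, -0.4, -0.4]
opening: 0.526
grasp_force: 0.0
```

Run:
```python
from h import *
c=cam('wrist');o=ctrl.get_obs();print(o['eef_pos'],o['wrist_force'],o['opening'])
for n,q in(('top near',(0,-.01,.106)),('top far',(0,.01,.106)),('fl far',(0,.012,.072))):print(n,proj(c,np.array([.6165,-.1825,0])+q))
b=cam('top')
h=cv2.cvtColor(b['pixels'],cv2.COLOR_RGB2HSV).astype(int)
m=(((h[...,0]<6)|(h[...,0]>174))&(h[...,1]>150)&(h[...,2]>90)).astype(np.uint8)
print(np.argwhere(m[175:205,310:345]).mean(0)+[175,310],proj(b,[.6165,-.1825,.1]))
w=c['pixels'][110:300,180:380,::-1]
cv2.imwrite('pics/w3c.png',cv2.resize(w,None,fx=3,fy=3,interpolation=cv2.INTER_CUBIC))
```

```text
[ 0.61582406 -0.17968662  0.21253612] [ 0.25740157 -0.79257843 -0.72255328] 0.5299743612447968
top near (np.float64(277.74111785175546), np.float64(217.28616662613226))
top far (np.float64(275.0934995783092), np.float64(195.88105213229215))
fl far (np.float64(274.8069165378739), np.float64(185.05972192134072))
[189.75 324.75] (np.float64(327.55576164848515), np.float64(187.92091878553887))
```

View pics/w3c.png

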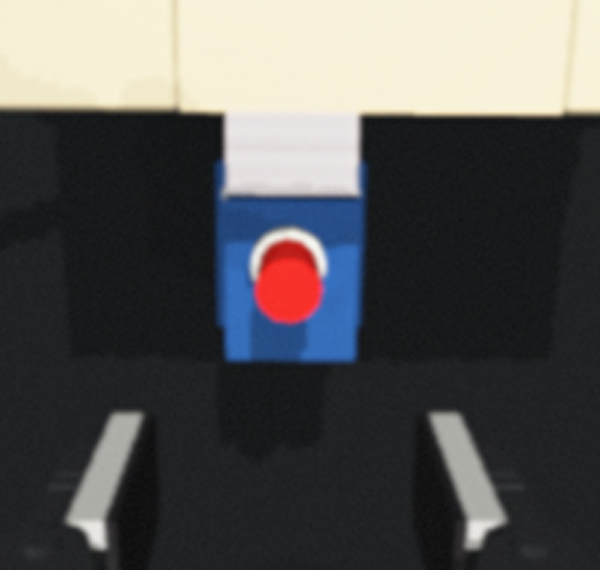

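The pin is seated. Its near top edge is at v≈217.3 and the far edge of the flange at 185.4, as predicted for the home position. Next I go to the bar.

Call:
move_arm --plan '[-0.4, 0.7, 0, 0, 0, 0, -0.9, 1.5, 0, 0, 0, 0, -1.4, 2.3, 0, 0, 0, 0, -1.8, 3.0, 0, 0, 0, 0, -2.09, 3.5, 0, 0, 0, 0, -2.09, 3.5, 0, 0, 0, 0, -2.09, 3.5, 0, 0, 0, 0]' --grip 38

```text
time_s: 11.9
eef_pos: [0.512, -0.0054, 0.2128]
eef_rot: [-0.0, 0.748, 0.664, -0.0]
wrist_force: [0.0, -0.1, -0.7]
opening: 0.447
grasp_force: 0.0
```

Run:
```python
from h import *
c=cam('wrist','w4.png');o=ctrl.get_obs();print(o['eef_pos'],o['eef_rot'],o['opening'])
ey=np.array([.1168,.9932,0]);B=np.array([.5125,.0057,.144])
g=cv2.cvtColor(c['pixels'],cv2.COLOR_RGB2GRAY)
for t in(-.03,-.01,.01,.03):
  u,v=proj(c,B+ey*t);r=g[int(round(v)),int(u)-25:int(u)+26]
  print(round(u,1),round(v,1),int(u)-25,r.tolist())
print('7mm px',proj(c,B+[.007,0,0])[0]-proj(c,B)[0])
```

```text
[ 0.51224885 -0.00574872  0.21290394] [-9.28263106e-05  7.47759365e-01  6.63969775e-01 -2.47348672e-04] 0.448394994541343
275.0 241.3 250 [36, 33, 34, 35, 36, 32, 35, 30, 26, 25, 25, 26, 25, 26, 26, 25, 25, 44, 98, 161, 206, 229, 236, 244, 247, 248, 248, 248, 248, 248, 246, 243, 238, 231, 219, 195, 141, 79, 39, 33, 31, 32, 32, 32, 34, 32, 33, 32, 31, 27, 23]
275.0 217.0 249 [37, 32, 33, 35, 35, 34, 35, 35, 36, 34, 34, 36, 34, 35, 36, 34, 32, 33, 47, 96, 161, 203, 226, 235, 242, 246, 248, 248, 248, 248, 248, 247, 245, 241, 234, 225, 211, 184, 133, 67, 34, 29, 30, 31, 33, 34, 31, 33, 32, 32, 31]
274.9 191.4 249 [35, 35, 34, 35, 37, 34, 34, 37, 35, 33, 36, 37, 34, 37, 34, 29, 32, 33, 47, 96, 159, 202, 224, 235, 241, 245, 247, 248, 248, 248, 249, 248, 246, 242, 237, 230, 218, 191, 141, 80, 39, 31, 31, 32, 32, 32, 34, 31, 32, 33, 33]
274.9 164.3 249 [36, 32, 34, 33, 37, 35, 35, 33, 34, 34, 34, 35, 35, 34, 34, 33, 31, 33, 48, 96, 159, 201, 223, 233, 240, 244, 246, 248, 248, 248, 248, 248, 247, 244, 239, 233, 225, 211, 185, 133, 69, 34, 31, 32, 33, 33, 31, 31, 34, 30, 33]
7mm px 9.302584769565215
```

View pics/w4.png

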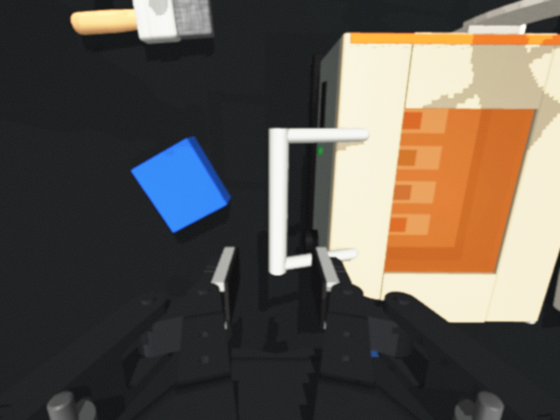

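The bar runs down column 277.5, within 2 mm of the prediction, and sits centred between the fingers. Both arms are clear of the pads.

Call:
move_arm --plan '[0, 0, -0.5, 0, 0, 0, 0, 0, -1.0, 0, 0, 0, 0, 0, -1.4, 0, 0, 0, 0, 0, -1.77, 0, 0, 0, 0, 0, -1.77, 0, 0, 0, 0, 0, -1.77, 0, 0, 0]'

```text
time_s: 12.7
eef_pos: [0.5126, -0.0057, 0.1253]
eef_rot: [0.0, 0.748, 0.664, 0.0]
wrist_force: [-0.5, 0.5, -0.5]
opening: 0.448
grasp_force: 0.0
```

Call:
move_arm --plan '[0, 0, 0, 0, 0, 0, 0, 0, 0, 0, 0, 0, 0, 0, 0, 0, 0, 0, 0, 0, 0, 0, 0, 0, 0, 0, 0, 0, 0, 0, 0, 0, 0, 0, 0, 0]' --grip 0

```text
time_s: 13.45
eef_pos: [0.5141, -0.0055, 0.1261]
eef_rot: [0.002, 0.748, 0.664, 0.002]
wrist_force: [5.5, -1.3, -1.4]
opening: 0.142
grasp_force: 58.4
```

Run:
```python
from h import *
o=ctrl.get_obs();p=np.array(o['eef_pos']);print(p,o['eef_rot'],o['opening'],o['wrist_force'])
ex=np.array([.9932,-.1168,0]);ey=np.array([.1168,.9932,0]);H=np.array([.7575,-.0228,.11])
d=p-H;d-=ey*(d@ey);print('rel',d@ex,d[2])
for th in np.arange(.03,.67,.03):
  print(round(th,2),((R.from_rotvec(ey*th).apply(d)-d)/.05).round(2).tolist(),(ey*th).round(3)[:2].tolist())
```

```text
[ 0.51409177 -0.00554947  0.12611819] [0.00211724 0.74767914 0.66405496 0.00156282] 0.1419925033875549 [ 5.54865388 -1.33848982 -1.44343613]
rel -0.2437679188820869 0.016118186839938417
0.03 [0.01, -0.0, 0.15] [0.004, 0.03]
0.06 [0.03, -0.0, 0.29] [0.007, 0.06]
0.09 [0.05, -0.01, 0.44] [0.011, 0.089]
0.12 [0.07, -0.01, 0.58] [0.014, 0.119]
0.15 [0.1, -0.01, 0.72] [0.018, 0.149]
0.18 [0.14, -0.02, 0.87] [0.021, 0.179]
0.21 [0.17, -0.02, 1.01] [0.025, 0.209]
0.24 [0.21, -0.03, 1.15] [0.028, 0.238]
0.27 [0.26, -0.03, 1.29] [0.032, 0.268]
0.3 [0.31, -0.04, 1.43] [0.035, 0.298]
0.33 [0.37, -0.04, 1.56] [0.039, 0.328]
0.36 [0.42, -0.05, 1.7] [0.042, 0.358]
0.39 [0.49, -0.06, 1.83] [0.046, 0.387]
0.42 [0.55, -0.06, 1.96] [0.049, 0.417]
0.45 [0.62, -0.07, 2.09] [0.053, 0.447]
0.48 [0.7, -0.08, 2.21] [0.056, 0.477]
0.51 [0.77, -0.09, 2.34] [0.06, 0.507]
0.54 [0.85, -0.1, 2.46] [0.063, 0.536]
0.57 [0.94, -0.11, 2.58] [0.067, 0.566]
0.6 [1.03, -0.12, 2.7] [0.07, 0.596]
0.63 [1.12, -0.13, 2.81] [0.074, 0.626]
0.66 [1.21, -0.14, 2.92] [0.077, 0.656]
```

Call:
move_arm --plan '[0.04, 0, 0.15, 0.004, 0.03, 0, 0.06, 0, 0.29, 0.007, 0.06, 0, 0.08, -0.01, 0.44, 0.011, 0.09, 0, 0.1, -0.01, 0.58, 0.014, 0.12, 0, 0.13, -0.01, 0.72, 0.018, 0.15, 0, 0.17, -0.02, 0.87, 0.021, 0.18, 0, 0.2, -0.02, 1.01, 0.025, 0.21, 0, 0.24, -0.03, 1.15, 0.028, 0.24, 0, 0.29, -0.03, 1.29, 0.032, 0.27, 0, 0.34, -0.04, 1.43, 0.035, 0.3, 0]'

```text
time_s: 14.7
eef_pos: [0.5286, -0.0074, 0.1958]
eef_rot: [-0.113, 0.739, 0.656, -0.101]
wrist_force: [-0.5, -1.2, -6.5]
opening: 0.143
grasp_force: 58.6
```

Call:
move_arm --plan '[0.06, 0, 0.13, 0.004, 0.03, 0, 0.11, -0.01, 0.27, 0.007, 0.06, 0, 0.18, -0.02, 0.4, 0.011, 0.09, 0, 0.24, -0.02, 0.53, 0.014, 0.12, 0, 0.31, -0.03, 0.66, 0.018, 0.15, 0, 0.39, -0.04, 0.78, 0.021, 0.18, 0, 0.46, -0.05, 0.91, 0.025, 0.21, 0, 0.54, -0.06, 1.03, 0.028, 0.24, 0, 0.63, -0.07, 1.15, 0.032, 0.27, 0, 0.72, -0.08, 1.27, 0.035, 0.3, 0]'

```text
time_s: 15.95
eef_pos: [0.5635, -0.0118, 0.2596]
eef_rot: [-0.224, 0.713, 0.633, -0.2]
wrist_force: [-8.0, -4.0, -3.4]
opening: 0.141
grasp_force: 58.6
```

Call:
move_arm --plan '[0, 0, 0, 0, 0, 0, 0, 0, 0, 0, 0, 0, 0, 0, 0, 0, 0, 0, 0, 0, 0, 0, 0, 0]'

```text
time_s: 16.45
eef_pos: [0.5634, -0.0117, 0.2594]
eef_rot: [-0.223, 0.714, 0.633, -0.2]
wrist_force: [-8.0, -2.7, -1.9]
opening: 0.145
grasp_force: 59.1
```

Run:
```python
from h import *
o=ctrl.get_obs();p=np.array(o['eef_pos']);Rt=R.from_quat(o['eef_rot'],scalar_first=True).as_matrix()
print(p,o['opening'],o['wrist_force'],np.abs(o['dq']).max())
ex=np.array([.9932,-.1168,0]);H=np.array([.7575,-.0228,.11])
g=p-Rt[:,2]*.019; d=g-H;print('tilt',np.arccos(-Rt[2,2]),'bar ang',np.arctan2(d[2],-d@ex)-.1379,'r',np.hypot(d[2],d@ex))
a=cam('scene')
cv2.imwrite('pics/s1c.png',cv2.resize(a['pixels'][150:290,190:350,::-1],None,fx=4,fy=4,interpolation=cv2.INTER_CUBIC))
```

```text
[ 0.56335574 -0.01174627  0.25943008] 0.14451239652496453 [-7.97226691 -2.72374516 -1.93282006] 0.0015913599850221885
tilt 0.6088089070312088 bar ang 0.5951937154132089 r 0.24659787639390773
```

View pics/s1c.png

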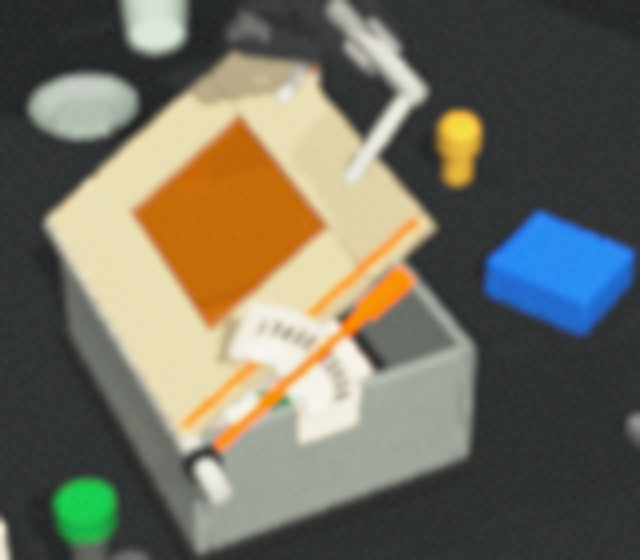

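The scene crop shows the lid raised with its stripe from (185,425) to (420,222). The pointer, from (220,448) to (408,275), is nearly parallel to it. I'll measure both angles in the cabinet's vertical planes.

Run:
```python
from h import *
a=cam('scene');ex=np.array([.9932,-.1168,0]);ey=np.array([.1168,.9932,0]);H=np.array([.7575,-.0228,.11])
h=cv2.cvtColor(a['pixels'],cv2.COLOR_RGB2HSV).astype(int)
m=((h[...,0]>6)&(h[...,0]<20)&(h[...,1]>150)&(h[...,2]>160)).astype(np.uint8)
n,l,s,ce=cv2.connectedComponentsWithStats(m)
for i in range(1,n):
  if s[i,4]<30 or not(190<ce[i][0]<310 and 170<ce[i][1]<280):continue
  v,u=np.where(l==i);out=[]
  for yc in(.12,.138):
    P=[]
    for uu,vv in zip(u,v):
      o,d=ray(a,uu,vv);q=o+d*((yc-(o-H)@ey)/(d@ey))-H;P.append((-q@ex,q[2]))
    P=np.array(P,np.float32);L=cv2.fitLine(P,cv2.DIST_HUBER,0,.01,.01).ravel();out.append((yc,round(float(np.arctan(L[1]/L[0])),3),P.min(0).round(3),P.max(0).round(3)))
  print(s[i].tolist(),out)
```

```text
[224, 180, 47, 51, 1261] [(0.12, -1.449, array([-0.025,  0.091], dtype=float32), array([0.088, 0.228], dtype=float32)), (0.138, -1.449, array([-0.031,  0.108], dtype=float32), array([0.079, 0.241], dtype=float32))]
[268, 205, 26, 23, 53] [(0.12, 0.583, array([0.082, 0.074], dtype=float32), array([0.149, 0.119], dtype=float32)), (0.138, 0.583, array([0.073, 0.091], dtype=float32), array([0.139, 0.135], dtype=float32))]
[244, 217, 49, 45, 196] [(0.12, 0.605, array([ 0.016, -0.012], dtype=float32), array([0.148, 0.086], dtype=float32)), (0.138, 0.605, array([0.009, 0.008], dtype=float32), array([0.138, 0.103], dtype=float32))]
[236, 241, 18, 15, 37] [(0.12, 0.571, array([-0.004,  0.018], dtype=float32), array([0.042, 0.047], dtype=float32)), (0.138, 0.571, array([-0.011,  0.036], dtype=float32), array([0.034, 0.065], dtype=float32))]
```

Call:
move_arm --plan '[0.02, 0, 0.03, 0, 0.008, 0, 0.04, 0, 0.06, 0, 0.015, 0, 0.04, 0, 0.06, 0, 0.015, 0, 0.04, 0, 0.06, 0, 0.015, 0, 0.04, 0, 0.06, 0, 0.015, 0, 0.04, 0, 0.06, 0, 0.015, 0]'

```text
time_s: 17.3
eef_pos: [0.5656, -0.0121, 0.2623]
eef_rot: [-0.228, 0.712, 0.631, -0.205]
wrist_force: [-8.3, -4.3, -3.5]
opening: 0.141
grasp_force: 59.0
```

Run:
```python
from h import *
o=ctrl.get_obs();print(o['eef_pos'],o['wrist_force'],o['grasp_force'],np.abs(o['dq']).max())
b=cam('top');h=cv2.cvtColor(b['pixels'],cv2.COLOR_RGB2HSV).astype(int)
m=(((h[...,0]<6)|(h[...,0]>174))&(h[...,1]>150)&(h[...,2]>90))[175:205,310:345]
print(m.sum(),np.argwhere(m).mean(0)+[175,310] if m.any() else '',proj(b,[.6165,-.1825,.106]))
print(ctrl.hand_in())
```

```text
[ 0.56555317 -0.01207135  0.26227382] [-8.27282657 -4.33739245 -3.53752676] 58.951680064201355 0.0015550709494975884
33 [188.45454545 327.09090909] (np.float64(327.7563147322771), np.float64(187.73369572288664))
the job is handed in; nothing more can be done
None
```

I handed the job in with the pin seated flat on the fork and the gripper holding the lid steady at about 0.6 rad. That is within roughly 0.03 rad of the pointer by camera and arm readings; the hand-in gave no verdict.

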